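# Close up the keepsake house

### The arm

A 6-joint arm with a two-finger parallel gripper is mounted at the origin on the work surface. World frame = base frame: x ahead of the robot, y to its left, z up, the work surface at z = 0. Lengths are in m, angles in rad, forces in N, time in s.
With the tool pointing down it reaches from about 0.275 to 1 m from the base axis. Payload 8.4 kg.
Tool frame: the origin (TCP) lies at the very end of the fingers, on their centre line; the grasp point (between the pads) lies 19 mm behind it; z points along the fingers, y is the line along which they close (so a half turn about z gives the same grasp; the last joint's range is limited). The gripper opens to 85 mm and grips with 20 to 120 N. Pads are 22 mm wide; open, the fingers measure 114 mm over their backs; the gripper's body (76 mm by 85 mm) begins 54 mm behind the grasp point. The pads swing forward as they close: fully open they stand 13 mm farther back than shut.
Start: joints at [1.117, 0.353, 1.633, -0, 1.155, -0.002], TCP at [0.273, 0.562, 0.231] pointing down, gripper open.
Joint ranges: [-2.63, 2.63], [-0.92, 2.1], [0.06, 2.66], [-1.3, 4.44], [0, 2.69], [-3.02, 3.02]. Speed limits (rad/s): [2.22, 2.22, 2.79, 3.14, 3.14, 3.14].

### API

Orientations are given as a unit quaternion [w, x, y, z].
In Python, from bench import bot, jaws, eyes, job, status gives the robot as it stands. Calls block until the motion is done:
- bot.move_to(position, orientation): joint-space move of the TCP to a pose.
- bot.line_to(position, orientation=None, vel=0.15, force_limit=None): straight line of the TCP; orientation=None keeps the orientation; vel is the mean speed in m/s. With force_limit (N) it stops when the force on the tool has changed by that much, and returns True; else False.
- bot.movej(angles): joint-space move.
- jaws.set_gripper(opening): finger opening in m; the grip force is fixed at half the most; returns when the fingers have stopped.
- bot.sleep(seconds).
- bot.ik(position, orientation): joint angles nearest the present ones, or None.
- eyes.read_camera(name): name is "scene" or "top"; returns a dict with "frame" (384x512x3 uint8, red, green, blue), "intrinsics" (3x3 intrinsics, pixels), "rvec" (rotation vector, rad) and "tvec" (3), from world to camera coordinates, as OpenCV has them. Camera axes: x right, y down, z forward; pixel columns grow to the right and rows downward; lengths in m; the calibration is good to about 2 mm. A picture is of the moment at which its call begins. There is no depth.
A pose or a line that the arm cannot do raises bot.MotionError and nothing moves.
- job.close_job(): hands the job in; it is judged then, once.
Readings, each from a call of its own:
- status.read_time(): time.
- status.read_qpos(): joint angles.
- status.read_joint_velocities(): joint speeds.
- status.read_joint_efforts(): joint torques, N m.
- status.read_tcp_pos(): TCP position.
- status.read_tcp_rot(): TCP orientation.
- status.read_force(): force on the tool from outside, world axes, zero at the start.
- status.read_wrist_torque(): the same for the moment, N m.
- status.read_gripper_width(): finger opening in m.
- status.read_finger_force(): force on a finger pad.
Only numpy, scipy, OpenCV 4.12 (cv2) and the standard library are available. Lean on these libraries where they do the work, as an engineer would, in place of code of your own. Each camera call takes 0.05 s, during which the arm holds its last target. There are 200 camera calls.

### The job

The wooden keepsake house on the craft table has been left open: swing its raised roof flap down until it lies shut, and push both drawers in its base fully home, using only your fingertips to push. Do not pick anything up, and leave the small houses, the paint jars and the pencil pot where they are.

Things in the scene. Friction and masses are not known exactly. Their poses are not given: they have to be found in the camera images.
- house: keepsake house, fixed to the table. Origin on the table, under the middle of the roof ridge. -x points out of the drawer front, +y to the robot's left, z up. Pale drawer base 250 mm wide (y), 74 high, x -112 to +80 mm; on it a white house 200 wide, x -70 to +70; dark 45 degree roof 230 wide, ridge along y at height 190 mm. Its back half (+x) is fixed, its front half (-x) is the flap
- roof_flap (a joint): flap angle in rad: 0 shut (on the front slope, 45 degrees down to -x), 0.785 level and pointing to the house's -x, 1.9 the stop; starts at 1.0 to 1.6. Stiff hinge: it stays where left and yields to 2 to 3 N at its edge. Dark panel 8 mm thick, 230 wide, reaching 118 mm from the hinge axis; raised, it overhangs the drawer base
- roof_hinge (a point): middle of the flap's hinge axis, on the ridge line, 190 mm above the table; the axis runs along the house's y and lies in the plane of the flap's outer (upper) face
- roof_edge (a point): point on the flap's outer (upper) face, in the middle of its width, 100 mm from the hinge axis and 18 mm short of its free edge; push here
- drawer_left (a joint): opening of the left drawer (house +y) in m: 0 fully home, up to 0.075; it slides out along the house's -x, starts 30 to 70 mm open and takes about 2 N to push (no spring, no latch; it stays where left)
- drawer_right (a joint): opening of the right drawer (house -y) in m, as for the left one
- drawer_left_front (a point): centre of the left drawer's flat front face, 108 mm wide (y), 54 high, 35 mm above the table and 60 mm left (+y) of the house's middle; no knob, only a dark painted spot. When home it lies at x = -115 mm in the house's frame, 3 mm proud of the base
- drawer_right_front (a point): the same for the right drawer, 60 mm to the right (-y) of the house's middle
- small_house_a: loose white wooden house with a brown roof, 40 x 50 mm, 80 mm high, standing beside the left drawer; origin under its centre. Leave it
- small_house_b: loose bare wooden house, 46 x 46 mm, 70 mm high, standing beside the right drawer; origin under its centre. Leave it
- tall_house: loose bare wooden house, 50 x 60 mm, 125 mm high, off to one side; origin under its centre. Leave it
- pencil_pot: loose white pot, 80 mm across, 100 mm high, pencils up to 150 mm, off to one side; origin under its centre. Leave it
- paint_jar_a: loose white paint jar, 56 mm across, 65 mm high, standing ahead of the house, just to one side of the drawers; origin under its centre. Leave it
- paint_jar_b: loose brown paint jar, 56 mm across, 65 mm high, standing ahead of the house, just to one side of the drawers; origin under its centre. Leave it

How it is judged:
By the outcome, as a careful person would: the job done as asked, in the order asked, and still so for the second after the job is handed in, with the robot touching nothing.
It also fails if it takes over 48 s, if anything falls off the work surface, if the arm or the gripper's body presses on something with over 40 N, if the wrist force passes 120 N, or if a joint passes its speed limit or range.

## Working session

There is one attempt and no reset: what is moved stays moved. The work goes in short steps, each a Python script; the robot and the scene stay as the last script left them, time stands still between calls to the robot, and variables do not carry over. Pictures are saved under pics/ and viewed, at most 10 in all, crops included, and the job is handed in when it is done.

```bash
mkdir -p pics; ls; python3 - <<'E'
from bench import bot,jaws,eyes,job,status
import cv2,numpy as np
for n in("scene","top"):
    c=eyes.read_camera(n); cv2.imwrite(f"pics/{n}0.png",c["frame"][:,:,::-1])
    R=cv2.Rodrigues(np.array(c["rvec"]))[0]; print(n,c["intrinsics"],(-R.T@np.array(c["tvec"]).ravel()).round(3),R[2].round(2))
print(status.read_time(),status.read_tcp_rot())
E
```

```text
pics
scene [[389.62138204   0.         257.83452702]
 [  0.         389.62138204 181.98204689]
 [  0.           0.           1.        ]] [ 0.767 -0.323  1.295] [-0.2   0.27 -0.94]
top [[356.06340447   0.         253.94461087]
 [  0.         356.06340447 196.13404284]
 [  0.           0.           1.        ]] [0.282 0.017 1.21 ] [ 0.24 -0.   -0.97]
0.1 [-1.25995947e-04  2.23980637e-01  9.74593396e-01 -6.09279718e-04]
```

View pics/scene0.png

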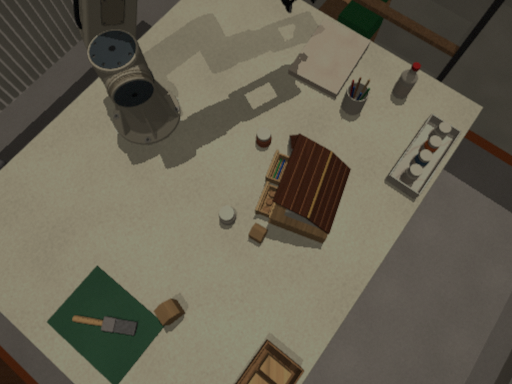

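View pics/top0.png

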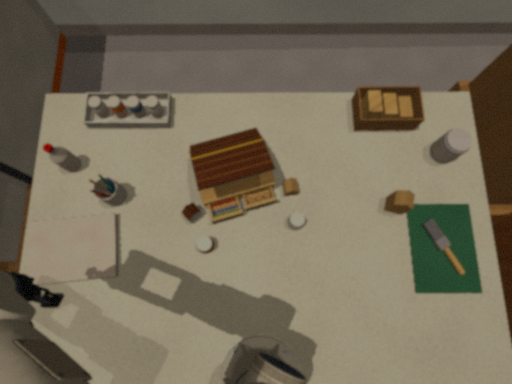

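The scene view shows the house at about (310,185) and its drawers at about (270,180). In the top view the house is near (233,165), with its drawers at (226,208) and (261,198). The jars in the top view are at (205,244) and (297,221). I'll zoom in next.

```bash
python3 - <<'E'
import cv2,numpy as np
a=cv2.imread("pics/top0.png")[115:260,165:325];b=cv2.imread("pics/scene0.png")[120:260,210:370]
f=lambda i:cv2.convertScaleAbs(cv2.resize(i,None,fx=5,fy=5,interpolation=cv2.INTER_CUBIC)[:600*1][:600],alpha=1.3)
for n,i,x0,y0 in(("topc",a[:120],165,115),("scenec",b[:120],210,120)):
    o=f(i)
    for k in range(0,160,20): cv2.putText(o,str(x0+k),(k*5,10),0,.4,(0,255,0),1); cv2.line(o,(k*5,0),(k*5,5),(0,255,0))
    for k in range(0,120,20): cv2.putText(o,str(y0+k),(0,k*5+5),0,.4,(0,255,0),1)
    cv2.imwrite(f"pics/{n}.png",o)
E
```

```text
(no output)
```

View pics/topc.png

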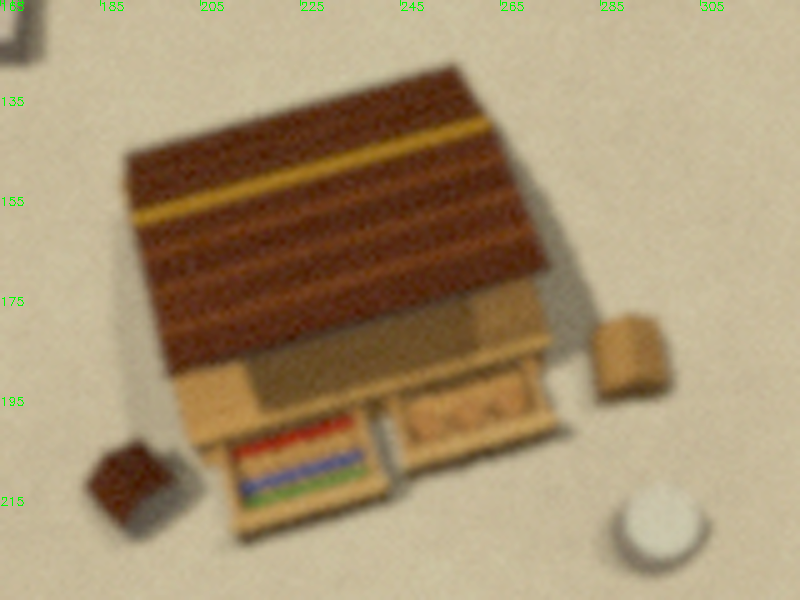

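View pics/scenec.png

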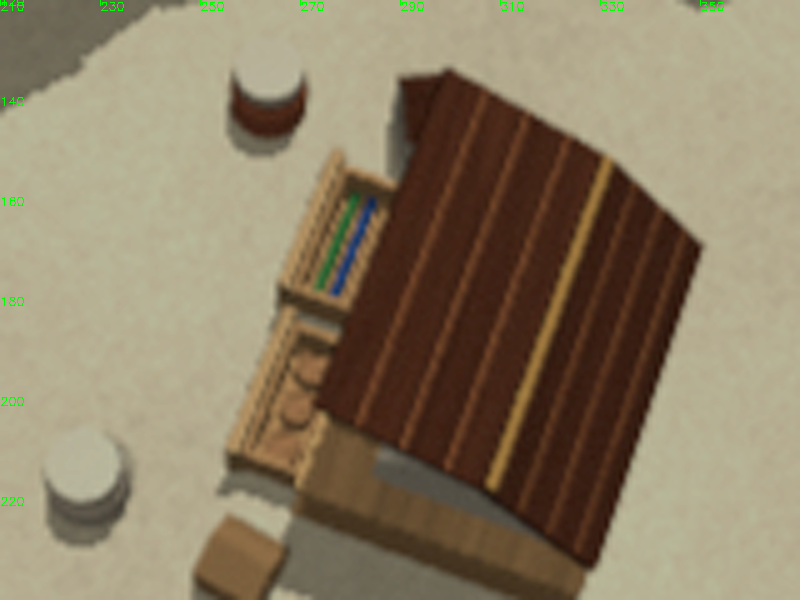

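The top crop shows the ridge strip from (191,158) to (263,139). The flap's free edge runs from (199,190) to (275,168), and the base's front top edge from (204,204) to (275,184). In the scene crop, the ridge runs from (331,152) to (309,218) and the flap edge from (300,134) to (274,201). The drawer-front top edges run (278,150)–(266,178) on the left and (268,181)–(256,211) on the right.

```bash
cat > h.py <<'E'
from bench import bot,jaws,eyes,job,status
import cv2,numpy as np
from scipy.spatial.transform import Rotation as Ro
def cam(n):
    c=eyes.read_camera(n); return dict(K=np.array(c["intrinsics"]),R=cv2.Rodrigues(np.array(c["rvec"]))[0],t=np.array(c["tvec"]).ravel(),rgb=c["frame"])
def ray(c,p,z):
    d=c["R"].T@np.linalg.solve(c["K"],[*p,1.]); o=-c["R"].T@c["t"]; return o+d*(z-o[2])/d[2]
def tri(a,pa,b,pb):
    P=lambda c:c["K"]@np.c_[c["R"],c["t"]]
    X=cv2.triangulatePoints(P(a),P(b),np.array(pa,float),np.array(pb,float))[:,0]; return X[:3]/X[3]
E
python3 - <<'E'
from h import *
T,S=cam("top"),cam("scene"); np.set_printoptions(precision=4,suppress=True)
rt=[(191.4,158.4),(263.4,139.4)]; rs=[(331.4,151.6),(308.6,217.6)]
et=[(199,189.6),(275,168)]; es=[(299.6,134),(274,201)]
rid=[tri(T,a,S,b) for a,b in zip(rt,rs)]; ed=[tri(T,a,S,b) for a,b in zip(et,es)]
print("ridge tri",rid,"edge tri",ed)
for c,r in((T,rt),(S,rs)): print("ridge z.19",[ray(c,p,.192) for p in r])
print("base edge",[ray(T,p,.074) for p in((204.4,203.6),(275,183.6))])
r=[(ray(T,a,.192)+ray(S,b,.192))/2 for a,b in zip(rt,rs)]
H=(r[0]+r[1])/2; y=(r[0]-r[1])[:2]; L=np.linalg.norm(y); y/=L; x=np.array([y[1],-y[0]])
print("H",H,"L",L,"yaw",np.arctan2(x[1],x[0]))
loc=lambda P:np.r_[(P[:2]-H[:2])@x,(P[:2]-H[:2])@y,P[2]]
for e in ed: print("edge loc",loc(e))
for p in((204.4,203.6),(275,183.6)): print("base loc",loc(ray(T,p,.074)))
for p in((277.6,149.6),(266,177.6),(268,180.6),(255.6,211)): print("drawer loc S",loc(ray(S,p,.062)))
for p in((212.6,223),(242.5,213.5),(246,209.5),(277,200.5)): print("drawer loc T@.062/.008",loc(ray(T,p,.062)),loc(ray(T,p,.008)))
for n,p,z in(("jarW",(297,219.5),.065),("jarB",(204.5,243),.065),("sa",(191,212),.07),("sb",(291,184),.06)): print(n,loc(ray(T,p,z)))
E
```

```text
ridge tri [array([0.6521, 0.2047, 0.1909]), array([ 0.7152, -0.0117,  0.1891])] edge tri [array([0.5458, 0.1748, 0.2276]), array([ 0.6103, -0.0429,  0.2266])]
ridge z.19 [array([0.6514, 0.2041, 0.192 ]), array([ 0.7118, -0.0144,  0.192 ])]
ridge z.19 [array([0.6524, 0.2045, 0.192 ]), array([ 0.7169, -0.0099,  0.192 ])]
base edge [array([0.5376, 0.1775, 0.074 ]), array([ 0.6043, -0.0547,  0.074 ])]
H [0.6831 0.0961 0.192 ] L 0.22531424431667837 yaw 0.2808144759936742
edge loc [-0.1101  0.1137  0.2276]
edge loc [-0.1084 -0.1133  0.2266]
base loc [-0.1172  0.1186  0.074 ]
base loc [-0.1175 -0.123   0.074 ]
drawer loc S [-0.1707  0.1153  0.062 ]
drawer loc S [-0.171   0.0044  0.062 ]
drawer loc S [-0.1609 -0.0031  0.062 ]
drawer loc S [-0.1609 -0.1165  0.062 ]
drawer loc T@.062/.008 [-0.1845  0.1101  0.062 ] [-0.174   0.1136  0.008 ]
drawer loc T@.062/.008 [-0.1817  0.0079  0.062 ] [-0.1711  0.0066  0.008 ]
drawer loc T@.062/.008 [-0.1721 -0.0069  0.062 ] [-0.161  -0.0089  0.008 ]
drawer loc T@.062/.008 [-0.1718 -0.1138  0.062 ] [-0.1607 -0.1208  0.008 ]
jarW [-0.2516 -0.157   0.065 ]
jarB [-0.2405  0.1514  0.065 ]
sa [-0.131   0.1679  0.07  ]
sb [-0.1304 -0.176   0.06  ]
```

```bash
cat >> h.py <<'E'
O=np.array([.6831,.0961]); yaw=.281
cx,sx=np.cos(yaw),np.sin(yaw); O=O-.002*np.array([cx,sx])
W=lambda x,y,z:np.array([O[0]+cx*x-sx*y,O[1]+sx*x+cx*y,z])
def Q(th,flip=1): # tool axis tilted th from down toward house +x; tool y along -/+ house y
    z=np.array([np.sin(th),0,-np.cos(th)]); y=np.array([0,-flip,0.]); M=np.c_[np.cross(y,z),y,z]
    return (Ro.from_euler("z",yaw)*Ro.from_matrix(M)).as_quat(scalar_first=True)
def flap(phi,off,th,r=.1): # TCP at height off above the flap's outer face
    return W(-r*np.cos(phi)-off*np.sin(phi),0,.19-r*np.sin(phi)+off*np.cos(phi)),Q(th)
E
python3 - <<'E'
from h import *
np.set_printoptions(precision=3,suppress=True)
print(Ro.from_quat(status.read_tcp_rot(),scalar_first=True).as_matrix())
for f in(1,-1):
  for p,t in((W(-.1,0,.3),0),(W(-.1,0,.22),0),(W(-.07,0,.12),.785),(W(-.22,.055,.03),.785),(W(-.12,-.055,.03),.785),(W(-.22,-.055,.15),.785)):
    print(f,bot.ik(p,Q(t,f)))
E
```

```text
[[-0.9    0.437 -0.   ]
 [ 0.437  0.9   -0.001]
 [ 0.    -0.001 -1.   ]]
1 [ 0.113  0.239  1.634 -0.     1.268  1.403]
1 [ 0.113  0.309  1.724 -0.     1.109  1.403]
1 [ 0.02   0.359  2.291  2.544  0.331 -1.186]
1 [ 0.084  0.611  2.622  2.96   0.874 -1.594]
1 [-0.169  0.582  2.36   2.576  0.61  -1.42 ]
1 [-0.332  0.149  2.5    1.978  0.459 -0.91 ]
-1 [ 0.113  0.239  1.634 -0.     1.268 -1.739]
-1 [ 0.113  0.309  1.724 -0.     1.109 -1.739]
-1 [0.02  0.359 2.291 2.544 0.331 1.956]
-1 [0.084 0.611 2.622 2.96  0.874 1.548]
-1 [-0.169  0.582  2.36   2.576  0.61   1.722]
-1 [-0.332  0.149  2.5    1.978  0.459  2.231]
```

```bash
cat >> h.py <<'E'
def flapc(phi,off,th,r=.1): # leading (house +x) corner of the tip on the flap
    return W(-r*np.cos(phi)-off*np.sin(phi)-.011*np.cos(th),0,.19-r*np.sin(phi)+off*np.cos(phi)-.011*np.sin(th)),Q(th,F)
F=-1
E
python3 - <<'E'
from h import *
np.set_printoptions(precision=3,suppress=True)
phis=np.radians([-18,-8,2,12,22,32,40,45]); ths=np.linspace(0,.3,8)
wp=[flapc(p,-.003 if k==7 else 0,t) for k,(p,t) in enumerate(zip(phis,ths))]
for w in wp: print(w[0],bot.ik(*w))
jaws.set_gripper(0)
p=np.array(status.read_tcp_pos()); bot.line_to([p[0],p[1],.33],vel=.25)
a,q=wp[0]; bot.move_to(a+[0,0,.09],q); print(status.read_tcp_pos(),status.read_time())
bot.line_to(a+[0,0,.012],vel=.15,force_limit=8)
for k,w in enumerate(wp):
    hit=bot.line_to(*w,vel=.08,force_limit=18)
    print(k,hit,np.array(status.read_tcp_pos())-w[0],np.array(status.read_force()))
    if hit: break
print(status.read_time())
T,S=cam("top"),cam("scene")
o=np.hstack([cv2.resize(c["rgb"][y:y+120,x:x+130],None,fx=3,fy=3) for c,x,y in((T,170,115),(S,225,115))])
cv2.imwrite("pics/flap.png",o[:,:,::-1])
E
```

```text
[0.579 0.066 0.221] [ 0.111  0.298  1.736 -0.     1.107 -1.741]
[0.575 0.065 0.203] [ 0.106  0.289  1.792  0.009  1.018 -1.751]
[0.575 0.065 0.186] [ 0.101  0.288  1.842  0.019  0.928 -1.762]
[0.577 0.065 0.168] [ 0.096  0.294  1.884  0.032  0.837 -1.775]
[0.582 0.067 0.151] [ 0.093  0.306  1.919  0.047  0.748 -1.79 ]
[0.589 0.069 0.135] [ 0.091  0.324  1.946  0.065  0.662 -1.808]
[0.597 0.071 0.123] [ 0.089  0.339  1.968  0.088  0.583 -1.831]
[0.605 0.074 0.114] [ 0.086  0.352  1.989  0.117  0.509 -1.86 ]
[0.579 0.067 0.311] 3.6
0 False [-0. -0. -0.] [ 0.13   0.279 -0.188]
1 False [-0. -0.  0.] [0.505 0.285 0.127]
2 False [ 0. -0.  0.] [ 1.378 -0.182 -0.063]
3 False [0. 0. 0.] [ 0.902 -0.144  0.707]
4 False [0. 0. 0.] [0.371 0.397 0.612]
5 False [ 0. -0.  0.] [ 0.195 -0.497  0.544]
6 False [-0. -0.  0.] [ 0.939 -0.601 -0.314]
7 True [0.002 0.    0.001] [-6.906 -1.118 14.922]
7.025
```

View pics/flap.png

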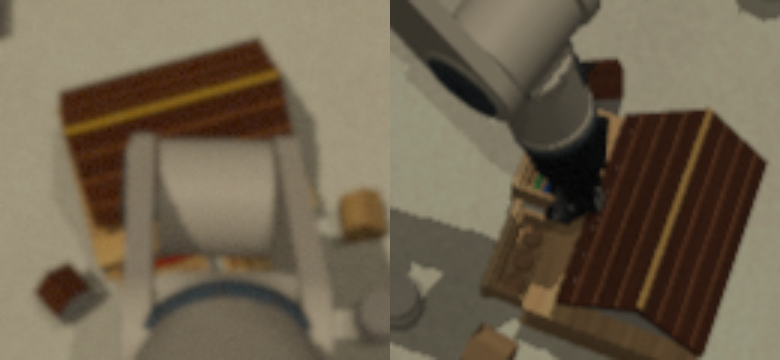

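The flap now lies on the front slope: in the scene view its left and right slopes mirror each other, and the move stopped at about 16 N. I'll back off and push the drawers.

```bash
python3 - <<'E'
from h import *
np.set_printoptions(precision=3,suppress=True)
p=np.array(status.read_tcp_pos()); bot.line_to(p+np.r_[-.05*cx,-.05*sx,.05],vel=.15)
bot.line_to(W(-.2,0,.33),Q(.1,F),vel=.25)
d=np.pi/4
for y in(.055,-.055):
    for fl in(F,-F): print(y,fl,[bot.ik(W(x,y,z),Q(d,fl)) for x,z in((-.24,.2),(-.21,.03),(-.12,.03))])
print(status.read_qpos(),status.read_force(),status.read_time())
E
```

```text
0.055 -1 [array([ 0.065, -0.126,  2.566,  2.008,  0.168,  2.544]), array([0.092, 0.603, 2.602, 2.964, 0.848, 1.555]), array([0.145, 0.578, 2.424, 2.982, 0.647, 1.602])]
0.055 1 [array([ 0.065, -0.126,  2.566,  2.008,  0.168, -0.597]), array([ 0.092,  0.603,  2.602,  2.964,  0.848, -1.587]), array([ 0.145,  0.578,  2.424,  2.982,  0.647, -1.539])]
-0.055 -1 [array([-0.379, -0.031,  2.487,  1.535,  0.448,  2.68 ]), array([-0.312,  0.582,  2.518,  2.524,  0.751,  1.605]), array([-0.169,  0.582,  2.36 ,  2.576,  0.611,  1.721])]
-0.055 1 [array([-0.379, -0.031,  2.487,  1.535,  0.448, -0.461]), array([-0.312,  0.582,  2.518,  2.524,  0.751, -1.536]), array([-0.169,  0.582,  2.36 ,  2.576,  0.611, -1.42 ])]
[ 0.064 -0.003  1.853  0.023  1.195 -1.796] [ 0.181  0.792 -0.462] 8.6167
```

```bash
python3 - <<'E'
from h import *
np.set_printoptions(precision=3,suppress=True)
q=Q(np.pi/4,F); loc=lambda P:np.array([cx*(P[0]-O[0])+sx*(P[1]-O[1]),-sx*(P[0]-O[0])+cx*(P[1]-O[1]),P[2]])
bot.move_to(W(-.24,.055,.2),q); bot.move_to(W(-.235,.055,.12),q); print(status.read_qpos(),status.read_time())
for y in(.055,-.055):
    if y<0:
        try: bot.line_to(W(-.235,y,.12),vel=.12)
        except bot.MotionError as e: print(e); bot.move_to(W(-.235,y,.12),q)
    print(status.read_qpos(),status.read_force())
    bot.line_to(W(-.21,y,.03),vel=.12)
    hit=bot.line_to(W(-.112,y,.03),vel=.06,force_limit=15)
    print(y,hit,loc(status.read_tcp_pos()),status.read_force(),status.read_time())
    bot.line_to(W(-.2,y,.03),vel=.15); bot.line_to(W(-.235,y,.12),vel=.15)
print(status.read_time())
E
```

```text
[0.07  0.199 2.631 2.816 0.484 1.711] 13.0333
[0.07  0.199 2.631 2.816 0.484 1.711] [ 0.027 -0.542 -0.441]
0.055 True [-0.119  0.055  0.029] [-0.156  0.661  0.041] 15.3417
[-0.364  0.24   2.541  2.146  0.53   2.006] [ 0.19  -0.327  0.02 ]
-0.055 True [-0.119 -0.055  0.029] [ 0.479 -0.036  0.036] 20.1917
21.675
```

```bash
python3 - <<'E'
from h import *
bot.move_to(W(-.30,-.06,.25),Q(np.pi/4,F)); 
q=np.array(status.read_qpos()); q[0]=-1.2; bot.movej(q); print(status.read_time())
T,S=cam("top"),cam("scene")
o=np.hstack([cv2.resize(c["rgb"][y:y+140,x:x+130],None,fx=3,fy=3,interpolation=cv2.INTER_CUBIC) for c,x,y in((T,180,115),(S,225,115))])
cv2.imwrite("pics/end.png",o[:,:,::-1])
E
```

```text
Traceback (most recent call last):
bench.MotionError: the arm cannot take that pose within its joint ranges
```

```bash
python3 - <<'E'
from h import *
bot.move_to(W(-.235,-.055,.25),Q(np.pi/4,F)); 
q=np.array(status.read_qpos()); q[0]=-1.2; bot.movej(q); print(status.read_time())
T,S=cam("top"),cam("scene")
o=np.hstack([cv2.resize(c["rgb"][y:y+140,x:x+130],None,fx=3,fy=3,interpolation=cv2.INTER_CUBIC) for c,x,y in((T,180,115),(S,225,115))])
cv2.imwrite("pics/end.png",o[:,:,::-1])
E
```

```text
Traceback (most recent call last):
bench.MotionError: the arm cannot take that pose within its joint ranges
```

```bash
python3 - <<'E'
from h import *
q=np.array(status.read_qpos()); q[1]-=.4; bot.movej(q); print(status.read_tcp_pos())
q[0]=-1.2; bot.movej(q); print(status.read_time())
T,S=cam("top"),cam("scene")
o=np.hstack([cv2.resize(c["rgb"][y:y+140,x:x+130],None,fx=3,fy=3,interpolation=cv2.INTER_CUBIC) for c,x,y in((T,180,115),(S,225,115))])
cv2.imwrite("pics/end.png",o[:,:,::-1])
E
```

```text
[ 0.50121255 -0.03379503  0.3072646 ]
23.9083
```

View pics/end.png

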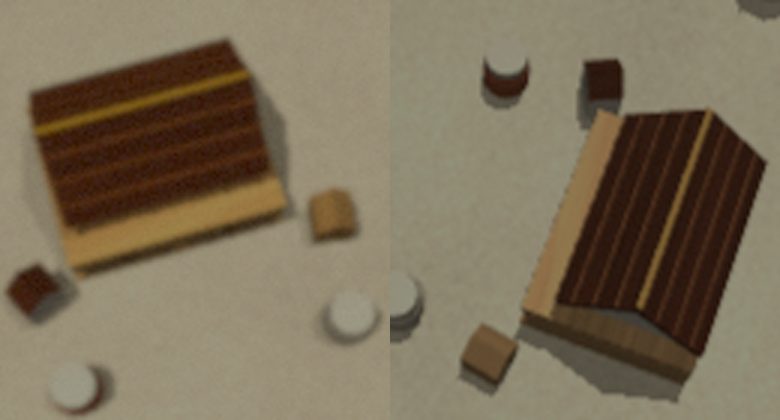

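The end view shows the flap closed and both drawers flush. The small houses and jars are at the same pixels as before. I'll check the flap angle by triangulation and then hand in.

```bash
python3 - <<'E'
from h import *
T,S=cam("top"),cam("scene"); a=[]
for p,s in(((205,191),(302.3,153.3)),((270.7,175.3),(281.7,216))):
    e=tri(T,p,S,s); x=cx*(e[0]-O[0])+sx*(e[1]-O[1]); a.append(np.degrees(np.arctan2(.19-e[2],-x))); print(x,e[2],a[-1])
if min(a)>41: job.close_job(); print("closed")
E
```

```text
-0.08444082797346496 0.11838901562365903 40.29998206131755
-0.07883229674441226 0.08198411513733538 53.87723464324137
```

The two corners average 47°, with the spread coming from my pixel readings. The 16 N hard stop, where the tip reached the shut plane, agrees with that, so the flap is shut.

```bash
python3 -c "
from bench import job
print(job.close_job())"
```

```text
the job is handed in; nothing more can be done
None
```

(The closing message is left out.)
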